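# Check the voltage at the orange panel terminal

### The job

Turn the knob on the bench transformer clockwise until its white pointer stands at the green tab on the dial. Then lift the yellow voltage tester out of its holder and put its tip on the screw of the orange terminal block that is on the robot's side, square to the leaning panel and pressed lightly, so that the spring tip goes in about half of its 8 mm, and finish while still holding it there. Touch no other terminal with the tester and leave everything else on the table alone.

Things in the scene. Friction and masses are not known exactly. Their poses are not given: they have to be found in the camera images.
- knob (a joint): angle of the black bar knob on top of the grey bench transformer (a drum 144 mm wide, its white dial 118 mm above the table), rad; 0 at the anticlockwise end of the scale, grows clockwise seen from above, to 5.24. Vertical axis. It turns stiffly (0.06 N m) and stays where it is left
- knob_grip (a point): point on the knob's axis at the height to grip, 150 mm above the table. The grip is an upright bar 58 mm long, 14 mm thick, its top 9 mm above this point, on a round skirt of 86 mm diameter whose top is 23 mm below this point. x axis: along the bar towards the pointer (turns with the knob); z up
- pointer (a point): end of the white pointer line of the knob, 44 mm from the knob's axis (turns with it)
- mark_point (a point): place where the pointer end must come: just inside the inner tip of the green index tab on the dial, 44 mm from the knob's axis. Its x axis points outward from the knob's axis
- tester: voltage tester, a round pen 157 mm long, about 66 g, upright, tip down, in the holder. Origin: end of its brass tip when fully out; z axis from tip to red cap. Along z (mm): brass tip 0-12 (5 diameter, round end), black neck 12-62 (15 diameter), black guard collar 62-68 (26 diameter; rests on the holder's mouth), yellow handle 68-150 (18 diameter; grip here), red cap to 157
- tester_tip (a point): end of the tester's brass tip (moves into the pen with it)
- tip (a joint): how far the tester's spring tip is pushed in, m: 0 fully out, 0.008 fully in. About 1 N starts it moving, then 0.5 N per mm (3 N at half travel, 5 N fully in)
- holder: weighted tester holder, fixed: dark round foot 84 mm diameter, 14 mm high, with an upright black tube 34 mm diameter, mouth 80 mm above the table. Origin: centre of its underside. The tester's neck and tip stand 62 mm deep in it: lift straight up at least 65 mm to clear
- panel: control panel: mounting plate 320 mm wide, 270 deep, on a fixed stand that leans it 20 degrees, the edge towards the robot low (30 mm above the table). Origin on the table under its middle; x horizontal, away from the low edge; y along the terminal row; z up. Behind the terminals a duct stands 40 mm and, further back, equipment up to 90 mm off the plate
- orange_terminal: the orange one of six terminal blocks in a row near the panel's low edge (each 16.4 mm wide, 17 mm apart, 56 mm deep; their order changes). It has two steel screws 36 mm apart, one on the robot's side, one on the far side, between them a ridge 16 mm wide and 9 mm higher than the screws. Origin on the table below it, axes as the panel's
- screw (a point): centre of the flat top of the orange block's screw on the robot's side (head 11 mm diameter, 3 mm proud, about 83 mm above the table). z axis: straight out of the leaning panel (the screw's axis); x axis up the slope; y axis along the terminal row
- blue_terminal: blue terminal block of the same row and shape, not to be touched with the tester. Origin on the table below it
- earth_terminal: green terminal block of the same row and shape, not to be touched with the tester. Origin on the table below it
- grey_terminal1: grey terminal block of the same row and shape, not to be touched with the tester. Origin on the table below it
- grey_terminal2: grey terminal block of the same row and shape, not to be touched with the tester. Origin on the table below it
- grey_terminal3: grey terminal block of the same row and shape, not to be touched with the tester. Origin on the table below it
- screwdriver: bystander: blue-handled screwdriver lying on the table, 190 mm long. Origin: centre of its underside, or of its length
- spare_contactor: bystander: loose black contactor, 80 x 45 x 83 mm. Origin: centre of its underside, or of its length
- tape: bystander: black roll of tape lying flat, 90 mm diameter, 19 mm high. Origin: centre of its underside, or of its length
- multimeter: bystander: red handheld meter lying flat, 165 x 80 x 44 mm. Origin: centre of its underside, or of its length
- ferrule_jar: bystander: small jar with a white cap, 60 mm diameter, 75 mm high. Origin: centre of its underside, or of its length
Mind the look-alikes: they are no part of the job. What is shaped like the holder but pink or purple is not meant.

How it is judged:
On the way, in this order (a step that is already met when the one before it is completed fails the run):
1. the knob's pointer stands at the green tab (horizontal distance between pointer and mark_point below 0.0045 m and velocity of joint knob between -0.05 and 0.05 rad/s), for 0.3 s.
2. the tester has been lifted clear of its holder by the fingers (distance of tester from where it was at the start of the episode above 0.05 m and contact force between tester and holder below 0.05 N and contact force between the fingers and tester above 2 N), for 0.2 s.
At the end, for the whole second after the job is handed in: Pointer end within 4.5 mm of the mark point; the fingers hold the tester still, its tip within 5.5 mm of the screw centre, pressing the orange block with 0.8 to 6 N, spring tip in by 1 to 7 mm, pen axis within 0.15 rad of the screw axis, touching neither holder nor panel (horizontal distance between pointer and mark_point below 0.0045 m and distance between tester_tip and screw below 0.0055 m and angle between the z axis of tester and the z axis of screw, either way round below 0.15 rad and value of joint tip between 0.001 and 0.007 m and contact force between tester and orange_terminal between 0.8 and 6 N and contact force between the fingers and tester above 2 N and contact force between tester and holder below 0.05 N and contact force between tester and panel below 0.05 N and linear speed of tester below 0.02 m/s); the arm keeps its last pose, push and grip.
It fails at once if the tester touches another terminal block (contact force between tester and blue_terminal above 0.3 N or contact force between tester and earth_terminal above 0.3 N or contact force between tester and grey_terminal1 above 0.3 N or contact force between tester and grey_terminal2 above 0.3 N or contact force between tester and grey_terminal3 above 0.3 N).
It fails at once if the tester is rammed into the orange terminal (over 12 N) (contact force between tester and orange_terminal above 12 N).
It fails at once if a bystander is moved by more than 20 mm (distance of any of screwdriver, spare_contactor, tape, multimeter, ferrule_jar from where it was at the start of the episode above 0.02 m).
It also fails if it takes over 54 s, if anything falls off the work surface, if the arm or the gripper's body presses on something with over 40 N, if the wrist force passes 120 N, or if a joint passes its speed limit or range.

### The arm

A 6-joint arm with a two-finger parallel gripper is mounted at the origin on the work surface. World frame = base frame: x ahead of the robot, y to its left, z up, the work surface at z = 0. Lengths are in m, angles in rad, forces in N, time in s.
With the tool pointing down it reaches from about 0.275 to 1 m from the base axis. Payload 8.4 kg.
Tool frame: the origin (TCP) lies midway between the tips of the shut fingers; the grasp point (between the pads) lies r.hold_point_z behind it (r.hold_point_z is the distance from the TCP to the grasp point, in m); z points along the fingers, y is the line along which they close (so a half turn about z gives the same grasp; the last joint's range is limited). The gripper opens to 85 mm and grips with 20 to 120 N. Pads are 22 mm wide; open, the fingers measure 114 mm over their backs; the gripper's body (76 mm by 85 mm) begins 54 mm behind the grasp point. The pads swing forward as they close: fully open they stand 13 mm farther back than shut.
Start: joints at [1.172, 0.353, 1.633, -0, 1.155, -0.002], TCP at [0.242, 0.576, 0.203] pointing down, gripper open.
Joint ranges: [-2.63, 2.63], [-0.92, 2.1], [0.06, 2.66], [-1.3, 4.44], [0, 2.69], [-3.02, 3.02]. Speed limits (rad/s): [2.22, 2.22, 2.79, 3.14, 3.14, 3.14].

### API

Orientations are given as a unit quaternion [x, y, z, w].
In Python, from plant import monitor, cams, r gives the robot as it stands. The module is installed in compiled form; this text tells all that it offers.
- The arm moves only by the tool apply_moves, never from a script. Its argument "moves" is a list of rows, each an object with "travel": the shift along the world's x, y, z in mm, a list of three; "turn": the turn, a rotation vector about the world's x, y, z in degrees, a list of three; "claw": the closure, from 0 (fully open) to 1 (shut). In form: [{"travel": [tx, ty, tz], "turn": [ax, ay, az], "claw": claw}, ...]. A call has 1 to 12 rows; each row is the pose to reach, as a shift and turn from the pose commanded when the call began; what a row does not reach only later rows make up. A row lasts 1/12 s, in which the tool goes at most 41.7 mm and 7.16 degrees, less where a joint would pass 70% of its speed; a pose out of reach is approached as far as the arm can. A call with a gripper value outside its range is refused whole. The fingers move at their own pace and stop on an object; "force" is the grip in N (left out, the last holds). Time passes only in rows, so rows that repeat a pose let the fingers close. It gives the time, the measured TCP pose, the force, the opening and the grip force at its end, in the units of the state.
- monitor.state(): the state, without advancing time (a new reading comes with each control period).
- cams.grab_frame(name): name is "scene" or "top" or "wrist"; returns a dict with "frame" (480x640x3 uint8, red, green, blue), "camera_matrix" (3x3 intrinsics, pixels), "origin" and "attitude" of the camera in the world. Camera axes: x right, y up, looking along -z (the intrinsics and any distortion apply to the point x, -y, -z); pixel columns grow to the right and rows downward; lengths in m; the calibration is good to about 2 mm. A picture is of the moment at which its call begins. There is no depth.
- r.finish_job(): hands the job in; it is judged then, once.
Trained networks look in a picture, given as the dict that the camera call returned (one of the last four; its "shot" number tells which), for a name from the list of things; names that differ only in an ending like _2 or _b are one class to them, and where a whole thing is asked for, a point or a joint stands for the part that bears it (a point fixed in the world has none). Each returns a list of dicts, best first, with "p" (0 to 1); they miss things now and then, are a little off and sometimes report something else, mostly with a low value. They report only what shows in the picture. A call takes as long as a camera call. They do not tell look-alikes from the thing itself.
- cams.masks_of(target, picture): "region" (480x640 bool, what is visible of it) and "rect" ([left, top, width, height] in pixels, round what is visible of it).
The state is a dict: "t": time; "joint_positions": joint angles; "dq": joint speeds; "joint_torque": joint torques, N m; "position": TCP position; "ee_rot": TCP orientation; "wrist_force": force on the tool from outside, world axes, zero at the start; "ft_torque": the same for the moment, N m; "grip_width": finger opening in m; "grasp_force": force on a finger pad.
Only numpy, scipy, OpenCV 4.12 (cv2) and the standard library are available. Lean on these libraries where they do the work, as an engineer would, in place of code of your own. Each camera call takes 0.05 s, during which the arm holds its last target. There are 200 camera calls.

## Working session

There is one attempt and no reset: what is moved stays moved. The work goes in short steps, Python scripts to look and compute and a tool call to move; the robot and the scene stay as the last step left them, time stands still between calls to the robot, and variables do not carry over. Pictures are saved under pics/ and viewed, at most 10 in all, crops included, and the job is handed in when it is done.

Besides the shell and the picture viewer there is one more tool, called after "Request:" as name([rows], argument=value, ...), one row to a line, values as JSON. apply_moves: Moves the arm, as the interface text tells. Its arguments: {"type":"object","properties":{"moves":{"type":"array","items":{"type":"object","properties":{"travel":{"type":"array","items":{"type":"number"}},"turn":{"type":"array","items":{"type":"number"}},"claw":{"type":"number"}}}},"force":{"type":"number"}},"required":["moves"]}

```bash
mkdir -p pics; cat > h.py <<'E'
import numpy as np, cv2
from scipy.spatial.transform import Rotation as R
from plant import monitor, cams, r
def Rm(a):
    a=np.array(a,float)
    return a if a.shape==(3,3) else R.from_quat(a).as_matrix()
def px(p,X):
    c=Rm(p['attitude']).T@(np.array(X,float)-p['origin']); K=np.array(p['camera_matrix'])
    q=K@np.array([c[0],-c[1],-c[2]]); return q[:2]/q[2]
def ray(p,uv):
    v=np.linalg.inv(p['camera_matrix'])@np.array([uv[0],uv[1],1.]); d=Rm(p['attitude'])@np.array([v[0],-v[1],-v[2]])
    return np.array(p['origin']),d/np.linalg.norm(d)
def atz(p,uv,z):
    o,d=ray(p,uv); return o+d*(z-o[2])/d[2]
def tri(a,b):
    (o1,d1),(o2,d2)=a,b
    A=np.stack([d1,-d2],1); s=np.linalg.lstsq(A,o2-o1,rcond=None)[0]
    P,Q=o1+s[0]*d1,o2+s[1]*d2; return (P+Q)/2,np.linalg.norm(P-Q)
def save(p,n): cv2.imwrite('pics/'+n,cv2.cvtColor(p['frame'],cv2.COLOR_RGB2BGR))
E
python3 - <<'E'
from h import *
np.set_printoptions(precision=4,suppress=True)
print(monitor.state(),r.hold_point_z)
for c in ['top','scene']:
    p=cams.grab_frame(c); save(p,c+'0.png'); print(c,p['origin'],p['attitude'],p['camera_matrix'],[k for k in p])
    for t in ['knob','tester','holder','panel','orange_terminal','screw']:
        print(t,[(round(m['p'],2),m['rect']) for m in cams.masks_of(t,p)])
E
```

```text
{'t': 0.0, 'joint_positions': array([ 1.1716,  0.3536,  1.6342, -0.    ,  1.1552, -0.0024]), 'dq': array([-0.0006,  0.0011,  0.0001, -0.0006,  0.001 ,  0.0013]), 'joint_torque': array([  0.0019, -60.5222, -34.2087,   0.0001,   0.0087,   0.    ]), 'position': array([0.2413, 0.576 , 0.2024]), 'ee_rot': array([ 0.1971,  0.9804, -0.0007, -0.0001]), 'wrist_force': array([ 0.2739,  0.8401, -1.1647]), 'ft_torque': array([-0.0118,  0.023 , -0.0066]), 'grasp_force': 0.0, 'grip_width': 0.08540463536580266} 0.0187
top [ 0.3851 -0.0304  1.3032] [ 0.0163 -0.0133 -0.7058  0.7081] [[467.0239   0.     314.5418]
 [  0.     467.0239 239.5854]
 [  0.       0.       1.    ]] ['frame', 'camera_matrix', 'origin', 'attitude', 'shot']
knob [(0.66, [421.0, 197.0, 31.6, 32.0]), (0.41, [122.1, 223.0, 65.1, 28.3]), (0.29, [190.9, 92.1, 127.1, 106.3]), (0.25, [320.2, 231.6, 19.8, 28.9])]
tester [(0.45, [213.9, 235.8, 11.5, 10.6]), (0.42, [416.6, 199.8, 39.6, 34.9])]
holder [(0.86, [164.1, 263.5, 31.2, 35.0]), (0.83, [209.0, 284.1, 31.0, 30.7]), (0.68, [267.5, 226.3, 31.0, 28.2]), (0.56, [212.0, 227.5, 31.8, 26.9
[... 169 characters left out ...]
 18.1])]
scene [1.2163 0.2819 1.0725] [0.192  0.2869 0.7662 0.5421] [[479.1947   0.     316.9742]
 [  0.     479.1947 238.4524]
 [  0.       0.       1.    ]] ['frame', 'camera_matrix', 'origin', 'attitude', 'shot']
knob [(0.86, [185.9, 204.2, 33.9, 28.6])]
tester [(0.66, [399.5, 236.6, 15.2, 29.9]), (0.59, [185.1, 202.3, 33.2, 31.2]), (0.22, [293.0, 226.7, 19.9, 34.5])]
holder [(0.95, [329.5, 242.3, 28.2, 34.2]), (0.93, [442.7, 239.9, 27.1, 35.1]), (0.79, [398.2, 214.8, 31.3, 33.6]), (0.64, [382.3, 267.7, 33.5, 21.4]), (0.57, [432.8, 194.3, 30.2, 35.8])]
panel [(0.75, [257.8, 282.2, 163.5, 129.7])]
orange_terminal [(0.52, [366.1, 302.5, 7.8, 16.3])]
screw [(0.44, [368.9, 303.3, 9.9, 13.8])]
```

View pics/top0.png

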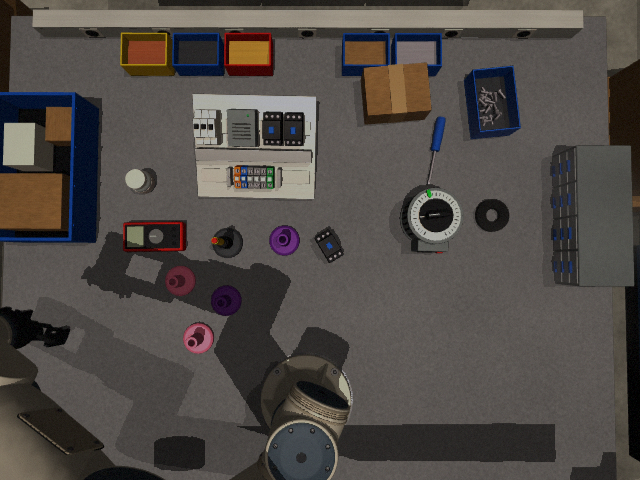

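View pics/scene0.png

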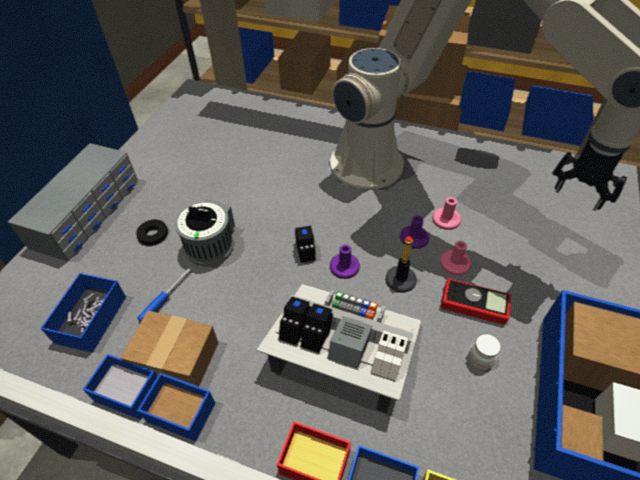

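Top view: the knob is at (435,215) with its green tab at about (429,193). The tester, with its red cap at about (216,240), stands in the black holder at (229,242). The look-alikes are purple (284,240), dark purple (226,300), mauve (180,280) and pink (198,337) stands, all coloured and empty, so I choose the black one. The orange block is at (237,177), leftmost in the row. One composite close crop to check.

```bash
python3 - <<'E'
import cv2,numpy as np
t=cv2.imread('pics/top0.png'); s=cv2.imread('pics/scene0.png')
c=lambda im,x,y,w,h:cv2.resize(im[y:y+h,x:x+w],(400,300),interpolation=cv2.INTER_CUBIC)
cv2.imwrite('pics/crop1.png',np.vstack([np.hstack([c(t,395,185,80,60),c(t,195,160,100,75)]),np.hstack([c(s,165,195,80,60),c(s,320,230,120,90)])]))
E
```

```text
(no output)
```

View pics/crop1.png

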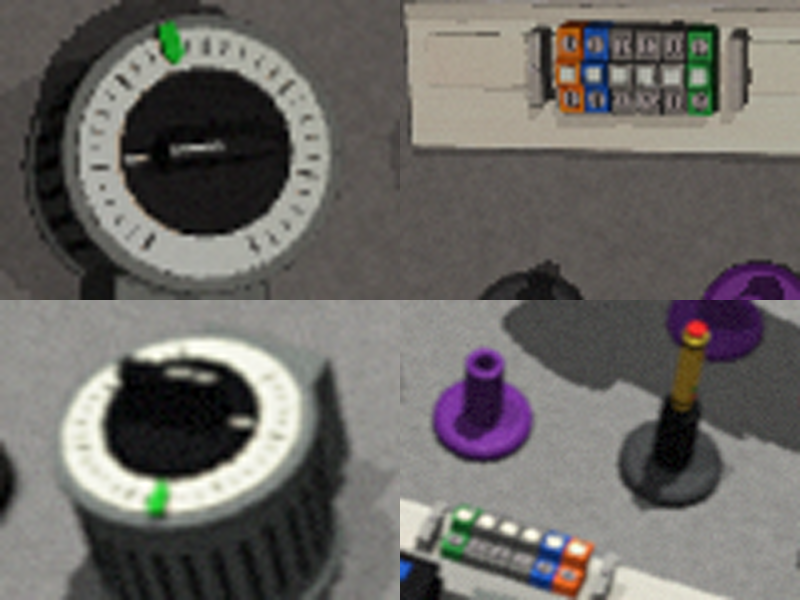

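The crop confirms it. The knob's pointer is at crop (135,157), on the robot's left, and the green tab is about 80° clockwise at (170,45). The orange block is the leftmost of the row, and the tester is in the black holder. Next I measure coarse positions.

```bash
python3 - <<'E'
from h import *
np.set_printoptions(precision=4,suppress=True)
p=cams.grab_frame('top'); q=cams.grab_frame('scene'); w=cams.grab_frame('wrist')
hs=cv2.cvtColor(p['frame'],cv2.COLOR_RGB2HSV)
k=atz(p,(436.2,215.4),.127); ptr=atz(p,(421.8,216.8),.127); g=atz(p,(430,197),.118)
k2=atz(q,(165+182/5,195+(416-300)/5),.127)
print('knob',k,k2,'ptr',ptr,'green',g, [np.degrees(np.arctan2(*(v-k)[:2][::-1])) for v in (ptr,g)])
# terminal, holder
f=lambda x,y:(195+(x-400)/4,160+y/4); fs=lambda x,y:(320+(x-400)*.3,230+(y-300)*.3)
print('screw',tri(ray(p,f(571,99)),ray(q,fs(577,549))), atz(p,f(571,99),.083))
print('cap',tri(ray(p,(214.5,241)),ray(q,fs(696,328))))
print('holder foot',atz(p,(229,243),.007),atz(q,fs(670,465),.014))
s=monitor.state(); T=Rm(s['ee_rot']); print('wristcam rel', T.T@(w['origin']-s['position']), T.T@Rm(w['attitude']), w['camera_matrix'])
E
```

```text
knob [ 0.4964 -0.3321  0.127 ] [ 0.499 -0.325  0.127] ptr [ 0.4927 -0.2957  0.127 ] green [ 0.5442 -0.3189  0.118 ] [np.float64(95.7344182577385), np.float64(15.330123938264016)]
screw (array([0.5805, 0.1794, 0.077 ]), np.float64(0.0022099853663420156)) [0.5799 0.1773 0.083 ]
cap (array([0.4277, 0.2196, 0.1713]), np.float64(0.004463644046573609))
holder foot [0.4291 0.213  0.007 ] [0.4382 0.2236 0.014 ]
wristcam rel [ 0.0853 -0.0005 -0.1704] [[-0.0014  0.9448  0.3277]
 [ 1.      0.0015 -0.0002]
 [-0.0007  0.3277 -0.9448]] [[402.1697   0.     315.0832]
 [  0.     402.1697 232.8273]
 [  0.       0.       1.    ]]
```

Request:
apply_moves([
  {"travel": [0, 0, 40], "turn": [0, 0, 0], "claw": 0},
  {"travel": [255, -908, 100], "turn": [0, 0, -62], "claw": 0},
  {"travel": [255, -908, 100], "turn": [0, 0, -62], "claw": 0},
  {"travel": [255, -908, 100], "turn": [0, 0, -62], "claw": 0},
  {"travel": [255, -908, 100], "turn": [0, 0, -62], "claw": 0},
  {"travel": [255, -908, 100], "turn": [0, 0, -62], "claw": 0},
  {"travel": [255, -908, 100], "turn": [0, 0, -62], "claw": 0},
  {"travel": [255, -908, 100], "turn": [0, 0, -62], "claw": 0},
  {"travel": [255, -908, 100], "turn": [0, 0, -62], "claw": 0},
  {"travel": [255, -908, 100], "turn": [0, 0, -62], "claw": 0},
  {"travel": [255, -908, 100], "turn": [0, 0, -62], "claw": 0},
  {"travel": [255, -908, 100], "turn": [0, 0, -62], "claw": 0},
])

```text
t: 1.85
position: [0.3652, 0.1343, 0.2727]
ee_rot: [0.674, 0.739, 0.001, 0.0]
wrist_force: [1.3, -0.1, 0.3]
grip_width: 0.0853
grasp_force: 0.0
```

Request:
apply_moves([
  {"travel": [131, -466, 20], "claw": 0},
  {"travel": [131, -466, 20], "claw": 0},
  {"travel": [131, -466, 20], "claw": 0},
  {"travel": [131, -466, 20], "claw": 0},
  {"travel": [131, -466, 20], "claw": 0},
  {"travel": [131, -466, 20], "claw": 0},
  {"travel": [131, -466, 20], "claw": 0},
  {"travel": [131, -466, 20], "claw": 0},
  {"travel": [131, -466, 20], "claw": 0},
  {"travel": [131, -466, 20], "claw": 0},
  {"travel": [131, -466, 20], "claw": 0},
  {"travel": [131, -466, 20], "claw": 0},
])

```text
invalid input
```

```bash
python3 - <<'E'
from h import *
np.set_printoptions(precision=4,suppress=True)
w=cams.grab_frame('wrist'); save(w,'w1.png'); s=monitor.state(); print(s['position'],s['ee_rot'],s['t'],w['origin'],w['attitude'])
np.savez('w1.npz',**{k:w[k] for k in ('frame','origin','attitude','camera_matrix')})
for t in ['knob','pointer','mark_point']: print(t,[(round(m['p'],2),m['rect']) for m in cams.masks_of(t,w)])
E
```

```text
[0.3671 0.1277 0.2731] [ 0.6751  0.7377 -0.0005  0.0022] 1.9 [0.3565 0.2183 0.4432] [-0.1656 -0.0081  0.0445  0.9852]
knob []
pointer []
mark_point []
```

View pics/w1.png

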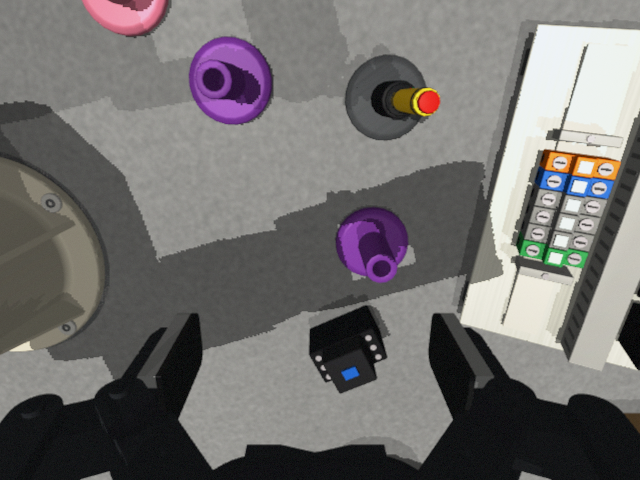

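The wrist view (taken before the rejected move) shows the tester cap at (428,101), the tube at about (385,98), and the orange block's robot-side screw at (560,162). I'll use this later. That move was refused because "turn" was missing, so I'm repeating it.

Request:
apply_moves([
  {"travel": [129, -460, 20], "turn": [0, 0, 0], "claw": 0},
  {"travel": [129, -460, 20], "turn": [0, 0, 0], "claw": 0},
  {"travel": [129, -460, 20], "turn": [0, 0, 0], "claw": 0},
  {"travel": [129, -460, 20], "turn": [0, 0, 0], "claw": 0},
  {"travel": [129, -460, 20], "turn": [0, 0, 0], "claw": 0},
  {"travel": [129, -460, 20], "turn": [0, 0, 0], "claw": 0},
  {"travel": [129, -460, 20], "turn": [0, 0, 0], "claw": 0},
  {"travel": [129, -460, 20], "turn": [0, 0, 0], "claw": 0},
  {"travel": [129, -460, 20], "turn": [0, 0, 0], "claw": 0},
  {"travel": [129, -460, 20], "turn": [0, 0, 0], "claw": 0},
  {"travel": [129, -460, 20], "turn": [0, 0, 0], "claw": 0},
  {"travel": [129, -460, 20], "turn": [0, 0, 0], "claw": 0},
])

```text
t: 3.05
position: [0.4966, -0.3262, 0.2917]
ee_rot: [0.673, 0.739, -0.0, 0.0]
wrist_force: [-0.4, 0.5, 0.8]
grip_width: 0.0857
grasp_force: 0.0
```

```bash
python3 - <<'E'
from h import *
np.set_printoptions(precision=4,suppress=True)
w=cams.grab_frame('wrist'); save(w,'w2.png'); s=monitor.state(); print(s['position'],s['ee_rot'],s['t'],w['origin'],w['attitude'])
np.savez('w2.npz',**{k:w[k] for k in ('frame','origin','attitude','camera_matrix')})
for t in ['knob','pointer','mark_point']: print(t,[(round(m['p'],2),m['rect']) for m in cams.masks_of(t,w)])
z=.127; print(px(w,[.4964,-.3321,z]),px(w,[.4927,-.2957,z]))
E
```

```text
[ 0.497  -0.3277  0.2915] [ 0.6737  0.739  -0.0005  0.0009] 3.1 [ 0.4879 -0.242   0.4621] [-0.1662 -0.0079  0.0452  0.985 ]
knob [(0.86, [267.1, 148.9, 95.8, 97.2])]
pointer [(0.57, [267.2, 152.5, 98.4, 94.1])]
mark_point [(0.78, [372.4, 182.5, 21.6, 14.0])]
[315.1713 204.4448] [314.7515 161.8378]
```

View pics/w2.png

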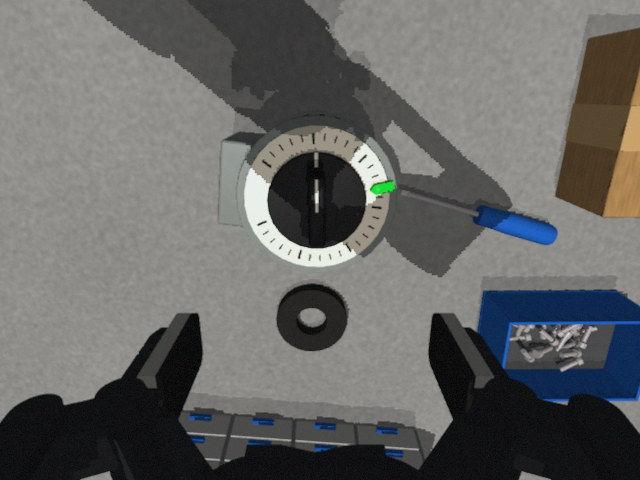

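```bash
python3 - <<'E'
from h import *
np.set_printoptions(precision=4,suppress=True)
w=dict(np.load('w2.npz')); f=w['frame'].astype(int)
# skirt: dark blob inside the dial
dark=(f.max(2)<75).astype(np.uint8); m=np.zeros_like(dark); cv2.circle(m,(316,199),57,1,-1)
d=cv2.morphologyEx(dark*m,cv2.MORPH_CLOSE,np.ones((5,5)))
n,l,st,c=cv2.connectedComponentsWithStats(d); i=1+st[1:,4].argmax(); cn=cv2.findContours((l==i).astype(np.uint8),0,1)[0]
e=cv2.fitEllipse(cv2.convexHull(max(cn,key=cv2.contourArea))); print(e,st[i])
hsv=cv2.cvtColor(w['frame'],cv2.COLOR_RGB2HSV); g=(hsv[...,0]>50)&(hsv[...,0]<75)&(hsv[...,1]>150)&(hsv[...,2]>120); ys,xs=np.nonzero(g)
k=atz(w,e[0],.127)
G=np.array([atz(w,(x,y),.12)for x,y in zip(xs,ys)]); r_=np.hypot(*(G-k)[:,:2].T); print('knob',k,'green r',r_.min(),r_.max(),'angle',np.degrees(np.arctan2((G-k)[:,1].mean(),(G-k)[:,0].mean())))
inn=G[r_<r_.min()+.004]-k; print('tip angle',np.degrees(np.arctan2(inn[:,1].mean(),inn[:,0].mean())))
for P in [(317,157),(317,153)]:
    v=atz(w,P,.128)-k; print('ptr',np.degrees(np.arctan2(v[1],v[0])),np.hypot(v[0],v[1]))
# white pixels of pointer
sub=f[150:172,305:330].min(2); print(sub.max(1), [ (305+np.average(np.arange(25),weights=np.clip(row-90,0,None)+1e-6)).round(1) for row in sub])
E
```

```text
((316.43377685546875, 199.63937377929688), (96.63438415527344, 97.96871948242188), 119.8263931274414) [ 268  151   98   97 7381]
knob [ 0.4971 -0.3278  0.127 ] green r 0.047808291717006964 0.06793725356527318 angle 14.177447392786492
tip angle 14.163467474300086
ptr 94.58845134618014 0.03647445261745229
ptr 94.65054050466048 0.039743447366400404
[134 108  88 126 134 135 134 135 134 108  93  93  95  93  93  93  93  56
  26  27  27  27] [np.float64(318.7), np.float64(316.9), np.float64(317.0), np.float64(315.8), np.float64(315.7), np.float64(315.7), np.float64(315.7), np.float64(315.7), np.float64(315.7), np.float64(315.7), np.float64(315.5), np.float64(315.3), np.float64(315.3), np.float64(315.3), np.float64(315.5), np.float64(315.4), np.float64(315.6), np.float64(317.0), np.float64(317.0), np.float64(317.0), np.float64(317.0), np.float64(317.0)]
```

Request:
apply_moves([
  {"travel": [0, 0, -40], "turn": [0, 0, 0], "claw": 0},
  {"travel": [0, 0, -80], "turn": [0, 0, 0], "claw": 0},
  {"travel": [0, 0, -115], "turn": [0, 0, 0], "claw": 0},
  {"travel": [0, 0, -140], "turn": [0, 0, 0], "claw": 0},
  {"travel": [0, 0, -155], "turn": [0, 0, 0], "claw": 0.3},
  {"travel": [0, 0, -157], "turn": [0, 0, 0], "claw": 0.6},
  {"travel": [0, 0, -157], "turn": [0, 0, 0], "claw": 1},
  {"travel": [0, 0, -157], "turn": [0, 0, 0], "claw": 1},
  {"travel": [0, 0, -157], "turn": [0, 0, 0], "claw": 1},
  {"travel": [0, 0, -157], "turn": [0, 0, 0], "claw": 1},
  {"travel": [0, 0, -157], "turn": [0, 0, 0], "claw": 1},
  {"travel": [0, 0, -157], "turn": [0, 0, 0], "claw": 1},
], force=40)

```text
t: 4.25
position: [0.4946, -0.3242, 0.136]
ee_rot: [0.674, 0.739, 0.0, 0.001]
wrist_force: [-0.3, 0.4, 0.0]
grip_width: -0.0001
grasp_force: 0.0
```

```bash
python3 - <<'E'
from h import *
np.set_printoptions(precision=4,suppress=True)
s=monitor.state(); print(s)
a=cams.grab_frame('wrist')['frame']; b=cams.grab_frame('scene')['frame'][170:290,130:290]; c=cams.grab_frame('top')['frame'][155:275,360:520]
im=np.vstack([np.hstack([cv2.resize(b,(400,300)),cv2.resize(c,(400,300))]),np.hstack([cv2.resize(a,(400,300)),np.zeros((300,400,3),np.uint8)])]); save({'frame':im},'k3.png')
E
```

```text
{'t': 4.25, 'joint_positions': array([-0.5828,  0.3721,  1.7696,  0.    ,  0.9986, -0.6746]), 'dq': array([-0.0019,  0.004 ,  0.0023,  0.0011, -0.0021, -0.0003]), 'joint_torque': array([  0.1269, -58.4838, -30.7911,   0.0061,  -0.0043,   0.0017]), 'position': array([ 0.4946, -0.3242,  0.136 ]), 'ee_rot': array([0.6739, 0.7388, 0.0001, 0.0006]), 'wrist_force': array([-0.3496,  0.3853,  0.0192]), 'ft_torque': array([ 0.0165,  0.001 , -0.0488]), 'grasp_force': 0.0, 'grip_width': -0.00013266963984178868}
```

View pics/k3.png

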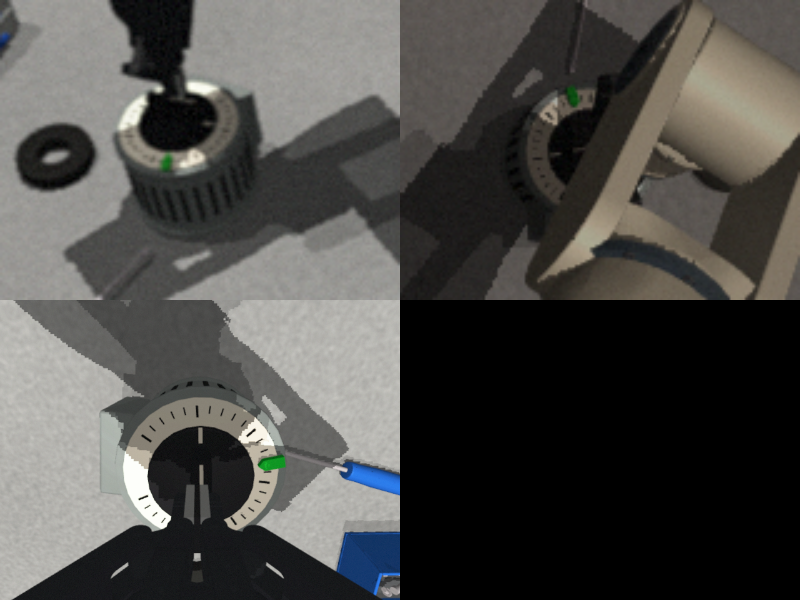

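```bash
python3 - <<'E'
from h import *
np.set_printoptions(precision=4,suppress=True)
w=cams.grab_frame('wrist'); s=monitor.state(); q=cams.grab_frame('scene')
print(s['grip_width'],px(w,s['position']),'knob top centre',px(w,[.4971,-.3278,.159]),'tcp scene',px(q,s['position']),px(q,[.4971,-.3278,.159]))
np.savez('w3.npz',**{k:w[k] for k in ('frame','origin','attitude','camera_matrix')})
a=w['frame'][300:460,220:420]; b=q['frame'][170:250,150:250]
im=np.hstack([cv2.resize(a,(500,400)),cv2.resize(b,(300,240))[:,:] if 0 else cv2.resize(b,(300,400))]); im=cv2.convertScaleAbs(im,alpha=2.2,beta=20); save({'frame':im},'k4.png')
E
```

```text
3.517417102900504e-05 [316.8211 283.9075] knob top centre [323.2    318.0275] tcp scene [201.9752 214.9422] [198.4067 209.246 ]
```

View pics/k4.png

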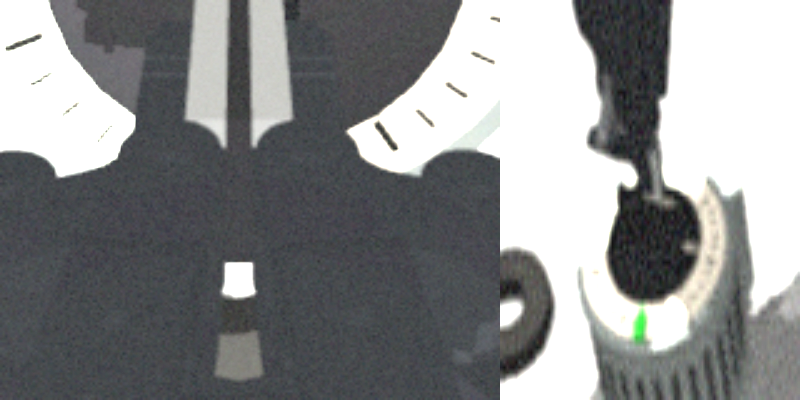

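```bash
python3 - <<'E'
from h import *
np.set_printoptions(precision=1,suppress=True)
u=np.array([np.cos(np.radians(95.2)),np.sin(np.radians(95.2)),0]);k=np.array([.4971,-.3278,0])
for n in ('w2','w3'):
    w=dict(np.load(n+'.npz')); f=w['frame'].astype(int)
    print(n,'ptr44@127',px(w,k+u*.044+[0,0,.127]),'in r33',px(w,k+u*.033+[0,0,.127]))
    for z in (.159,.15,.14,.13): print(z,[px(w,k+u*a+[0,0,z])[1] for a in (.029,.0,-.029)])
    c=317 if n=='w2' else 320
    print([int(x) for x in f[140:330,c-3:c+4].min(2).max(1)])
print([int(x) for x in f[286,270:370].max(1)]);print([int(x) for x in f[262,270:370].max(1)])
E
```

```text
w2 ptr44@127 [316.6 147.6] in r33 [316.5 161.1]
0.159 [np.float64(173.09760518485632), np.float64(209.92319090216847), np.float64(244.5863143288108)]
0.15 [np.float64(170.92927505271436), np.float64(206.8497639416752), np.float64(240.71485210130265)]
0.14 [np.float64(168.65387754291), np.float64(203.61914842850115), np.float64(236.6389275524794)]
0.13 [np.float64(166.5077739804821), np.float64(200.56699672801986), np.float64(232.78206720127352)]
[134, 134, 135, 137, 135, 136, 136, 138, 135, 135, 108, 81, 88, 126, 134, 135, 134, 135, 134, 108, 93, 93, 95, 93, 93, 93, 93, 56, 13, 14, 14, 14, 11, 11, 12, 14, 12, 14, 17, 77, 122, 134, 136, 136, 136, 136, 136, 134, 135, 133, 134, 151, 162, 214, 233, 233, 232, 233, 232, 232, 231, 233, 233, 177, 135, 135, 133, 135, 133, 134, 135, 135, 88, 36, 25, 23, 24, 24, 25, 26, 25, 23, 23, 25, 25, 25, 23, 22, 22, 24, 24, 25, 24, 23, 25, 24, 22, 23, 21, 22, 21, 22, 19, 22, 21, 21, 28, 34, 156, 220, 230, 230, 230, 229, 229, 229, 229, 228, 230, 229, 229, 229, 229, 229, 229, 228, 205, 157, 140, 141, 139, 140, 137, 140, 141, 141, 137, 138, 139, 135, 133, 12
[... 1634 characters left out ...]
, 31, 31, 30, 30, 32, 33, 31, 24, 16, 19, 21, 18, 17, 13, 22, 22, 19, 18, 14, 21, 17, 22, 54, 107, 136, 135, 136, 136, 115, 62, 18, 19, 15, 17, 17, 21, 19, 19, 19, 14, 14, 20, 24, 29, 30, 31, 31, 30, 32, 27, 29, 31, 32, 32, 30, 33, 30, 31, 29, 30, 29, 32, 30, 31, 31, 33, 37, 32, 30, 32, 30, 33, 30]
[26, 28, 28, 33, 26, 32, 27, 30, 28, 30, 29, 28, 19, 17, 17, 22, 15, 18, 23, 22, 18, 16, 20, 16, 16, 22, 18, 22, 15, 22, 17, 19, 14, 21, 22, 19, 13, 18, 16, 15, 15, 22, 21, 10, 14, 21, 18, 20, 23, 18, 19, 15, 17, 17, 13, 17, 18, 22, 17, 18, 18, 15, 23, 20, 20, 16, 23, 18, 20, 21, 31, 30, 31, 30, 33, 32, 33, 29, 32, 32, 31, 29, 32, 30, 32, 32, 35, 34, 32, 27, 34, 34, 34, 28, 29, 31, 31, 28, 31, 32]
```

The close view shows the shut fingertips sitting on top of the bar rather than round it. Their front edge is at about row 296 and the bar shows in front of it at rows 264-295. By projection the real tips end about 30 mm short of the stated TCP, so I'll open, re-centre, go about 22 mm lower and close again.

Request:
apply_moves([
  {"travel": [2, -4, 10], "turn": [0, 0, 0], "claw": 0},
  {"travel": [2, -4, 10], "turn": [0, 0, 0], "claw": 0},
  {"travel": [2, -4, 10], "turn": [0, 0, 0], "claw": 0},
  {"travel": [2, -4, 0], "turn": [0, 0, 0], "claw": 0},
  {"travel": [2, -4, -10], "turn": [0, 0, 0], "claw": 0},
  {"travel": [2, -4, -18], "turn": [0, 0, 0], "claw": 0},
  {"travel": [2, -4, -22], "turn": [0, 0, 0], "claw": 0.4},
  {"travel": [2, -4, -22], "turn": [0, 0, 0], "claw": 0.7},
  {"travel": [2, -4, -22], "turn": [0, 0, 0], "claw": 1},
  {"travel": [2, -4, -22], "turn": [0, 0, 0], "claw": 1},
  {"travel": [2, -4, -22], "turn": [0, 0, 0], "claw": 1},
  {"travel": [2, -4, -22], "turn": [0, 0, 0], "claw": 1},
], force=40)

```text
t: 5.5
position: [0.4977, -0.3281, 0.1139]
ee_rot: [0.674, 0.739, 0.001, 0.001]
wrist_force: [5.5, 1.4, -3.3]
grip_width: 0.013
grasp_force: 44.1
```

Gripped at 13 mm and 44 N. Now turn clockwise by about 81°.

Request:
apply_moves([
  {"travel": [0, 0, 0], "turn": [0, 0, -7], "claw": 1},
  {"travel": [0, 0, 0], "turn": [0, 0, -14], "claw": 1},
  {"travel": [0, 0, 0], "turn": [0, 0, -21], "claw": 1},
  {"travel": [0, 0, 0], "turn": [0, 0, -28], "claw": 1},
  {"travel": [0, 0, 0], "turn": [0, 0, -35], "claw": 1},
  {"travel": [0, 0, 0], "turn": [0, 0, -42], "claw": 1},
  {"travel": [0, 0, 0], "turn": [0, 0, -49], "claw": 1},
  {"travel": [0, 0, 0], "turn": [0, 0, -56], "claw": 1},
  {"travel": [0, 0, 0], "turn": [0, 0, -63], "claw": 1},
  {"travel": [0, 0, 0], "turn": [0, 0, -70], "claw": 1},
  {"travel": [0, 0, 0], "turn": [0, 0, -76], "claw": 1},
  {"travel": [0, 0, 0], "turn": [0, 0, -81], "claw": 1},
])

```text
t: 6.5
position: [0.5004, -0.3298, 0.1139]
ee_rot: [0.993, 0.121, 0.004, 0.002]
wrist_force: [15.8, -7.2, -13.6]
grip_width: 0.0132
grasp_force: 42.6
```

Request:
apply_moves([
  {"travel": [0, 0, 0], "turn": [0, 0, 0], "claw": 1},
  {"travel": [0, 0, 0], "turn": [0, 0, 0], "claw": 1},
])

```text
t: 6.67
position: [0.5004, -0.3298, 0.1139]
ee_rot: [0.992, 0.124, 0.004, 0.002]
wrist_force: [14.7, -6.4, -12.6]
grip_width: 0.013
grasp_force: 42.7
```

```bash
cat > ang.py <<'E'
from h import *
w=cams.grab_frame('wrist'); f=w['frame'].astype(int); s=monitor.state(); print(s['position'],s['ee_rot'],s['grip_width'],s['grasp_force'])
k=np.array([.4971,-.3278,0])
def prof(rad,z,fn):
    out=[]
    for a in np.arange(-15,50,.5):
        u=np.array([np.cos(np.radians(a)),np.sin(np.radians(a)),0]); q=px(w,k+u*rad+[0,0,z]); out.append(fn(f[int(round(q[1])),int(round(q[0]))]))
    return np.arange(-15,50,.5),np.array(out)
for rad in (.036,.039):
    a,v=prof(rad,.127,lambda c:c.min()); m=v>60; print('ptr',rad,a[m],v.max())
for rad in (.050,.055,.06):
    a,v=prof(rad,.119,lambda c:c[1]-max(c[0],c[2])); m=v>40; print('green',rad,a[m].mean() if m.any() else None,m.sum())
E
python3 ang.py
```

```text
[ 0.50046753 -0.32974688  0.11392581] [0.99227561 0.12397097 0.00378582 0.00244353] 0.012231916400048637 42.67056226730347
ptr 0.036 [ 7.5  8.   8.5  9.   9.5 10.  10.5 11.  11.5 12.  12.5] 184
ptr 0.039 [ 8.   8.5  9.   9.5 10.  10.5 11.  11.5 12.  12.5] 184
green 0.05 14.25 20
green 0.055 14.5 19
green 0.06 14.75 18
```

Request:
apply_moves([
  {"travel": [0, 0, 0], "turn": [0, 0, 3], "claw": 1},
  {"travel": [0, 0, 0], "turn": [0, 0, 3], "claw": 1},
  {"travel": [0, 0, 0], "turn": [0, 0, 3], "claw": 1},
  {"travel": [0, 0, 0], "turn": [0, 0, 3], "claw": 1},
  {"travel": [0, 0, 0], "turn": [0, 0, 3], "claw": 0},
  {"travel": [0, 0, 0], "turn": [0, 0, 3], "claw": 0},
  {"travel": [0, 0, 0], "turn": [0, 0, 3], "claw": 0},
  {"travel": [0, 0, 0], "turn": [0, 0, 3], "claw": 0},
  {"travel": [0, 0, 35], "turn": [0, 0, 3], "claw": 0},
  {"travel": [0, 0, 75], "turn": [0, 0, 3], "claw": 0},
  {"travel": [0, 0, 115], "turn": [0, 0, 3], "claw": 0},
  {"travel": [0, 0, 150], "turn": [0, 0, 3], "claw": 0},
])

```text
t: 7.72
position: [0.4961, -0.3279, 0.2658]
ee_rot: [0.989, 0.15, 0.0, 0.0]
wrist_force: [0.3, 0.1, 0.5]
grip_width: 0.0855
grasp_force: 0.0
```

```bash
cat > ang2.py <<'E'
from h import *
np.set_printoptions(precision=4,suppress=True)
w=cams.grab_frame('wrist'); s=monitor.state(); f=w['frame'].astype(int); print(s['t'],s['position'],s['ee_rot'])
c0=px(w,[.4995,-.3293,.127]); print(c0)
dark=(f.max(2)<70).astype(np.uint8); m=np.zeros_like(dark); cv2.circle(m,tuple(int(v) for v in c0),56,1,-1)
d=cv2.morphologyEx(dark*m,cv2.MORPH_CLOSE,np.ones((5,5)))
n,l,st,c=cv2.connectedComponentsWithStats(d); i=1+st[1:,4].argmax(); cn=cv2.findContours((l==i).astype(np.uint8),0,1)[0]
e=cv2.fitEllipse(cv2.convexHull(max(cn,key=cv2.contourArea))); k=atz(w,e[0],.127); print(e,'k',k)
hsv=cv2.cvtColor(w['frame'],cv2.COLOR_RGB2HSV); g=(hsv[...,0]>50)&(hsv[...,0]<75)&(hsv[...,1]>150)&(hsv[...,2]>80); ys,xs=np.nonzero(g)
G=np.array([atz(w,(x,y),.12)for x,y in zip(xs,ys)])-k; ok=np.hypot(G[:,0],G[:,1])<.08; G=G[ok]; print('green',np.degrees(np.arctan2(G[:,1].mean(),G[:,0].mean())),np.hypot(G[:,0],G[:,1]).min())
ys,xs=np.nonzero((f.min(2)>60)&(m>0)); P=np.array([atz(w,(x,y),.127) for x,y in zip(xs,ys)])-k; rr=np.hypot(P[:,0],P[:,1]); an=np.degrees(np.arctan2(P[:,1],P[:,0])); o=(rr>.033)&(rr<.0405)&(abs(an-14)<20)
print('ptr',an[o].mean(),o.sum(),rr[o].mean())
save({'frame':np.hstack([cv2.resize(w['frame'][int(c0[1])-75:int(c0[1])+75,int(c0[0])-75:int(c0[0])+75],(400,400))])},'k5.png')
E
python3 ang2.py
```

```text
7.7667 [ 0.4988 -0.3298  0.2732] [0.9887 0.15   0.0039 0.0035]
[318.3574 201.5668]
((318.5577392578125, 200.96812438964844), (103.44497680664062, 106.04508209228516), 88.32318878173828) k [ 0.5    -0.3293  0.127 ]
green 16.939818464657463 0.045068131115227617
ptr 15.492454878375492 58 0.03668484914901955
```

View pics/k5.png

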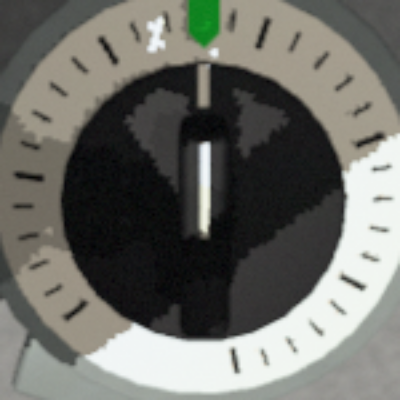

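The pointer (203,65) lines up with the green tab tip (203,45), so the knob is done. Next I measure the tester and the screw.

```bash
python3 - <<'E'
from h import *
np.set_printoptions(precision=4,suppress=True)
w1=dict(np.load('w1.npz')); p=cams.grab_frame('top'); q=cams.grab_frame('scene')
def cen(im,lo,hi,box):
    x0,y0,x1,y1=box; h=cv2.cvtColor(im['frame'],cv2.COLOR_RGB2HSV)[y0:y1,x0:x1].astype(int)
    m=np.all((h>=lo)&(h<=hi),2); y,x=np.nonzero(m); return np.array([x.mean()+x0,y.mean()+y0]),m.sum()
red=((0,170,90),(6,255,255))
a,n=cen(w1,*red,(380,80,460,130)); b,n2=cen(q,*red,(390,230,430,260)); c,n3=cen(p,*red,(205,225,240,255)); print(a,n,b,n2,c,n3)
for z in (.172,): print([atz(i,u,z) for i,u in ((w1,a),(q,b),(p,c))])
print(tri(ray(w1,a),ray(q,b)),tri(ray(w1,a),ray(p,c)))
for t in ['holder']: print([(round(m['p'],2),m['rect']) for m in cams.masks_of(t,q)])
print('foot w1',atz(w1,(385.5,97.5),.007))
n=atz(w1,(560,162),.083); fr=atz(w1,(606,169),.095); gr=atz(w1,(532,251),.083); print('screw',n,'far',fr,'green',gr,'yaw',np.degrees(np.arctan2(fr[1]-n[1],fr[0]-n[0])),np.degrees(np.arctan2(-(n-gr)[0],(n-gr)[1])),np.linalg.norm(n-gr))
E
```

```text
[428.2246 101.7674] 374 [408.5  238.75] 16 [214. 240.] 21
[array([0.4296, 0.22  , 0.172 ]), array([0.4286, 0.2213, 0.172 ]), array([0.4307, 0.2185, 0.172 ])]
(array([0.4293, 0.2206, 0.1728]), np.float64(0.0013632128037361945)) (array([0.431 , 0.2199, 0.1662]), np.float64(0.0002998960446724299))
[(0.9, [384.0, 265.4, 33.9, 27.5]), (0.87, [398.6, 216.4, 28.8, 32.4]), (0.76, [441.3, 242.0, 28.8, 32.1]), (0.6, [329.0, 243.4, 28.8, 36.0]), (0.56, [432.5, 196.1, 28.4, 34.8]), (0.5, [293.7, 226.3, 21.7, 32.5])]
foot w1 [0.4295 0.2211 0.007 ]
screw [0.5802 0.1806 0.083 ] far [0.6144 0.1795 0.095 ] green [0.578  0.0945 0.083 ] yaw -1.8005952588988423 -1.4570113107186289 0.08609144593084628
```

Request:
apply_moves([
  {"travel": [-30, 120, 60], "turn": [0, 0, 30], "claw": 0},
  {"travel": [-70, 540, 60], "turn": [0, 0, 73], "claw": 0},
  {"travel": [-70, 540, 60], "turn": [0, 0, 73], "claw": 0},
  {"travel": [-70, 540, 60], "turn": [0, 0, 73], "claw": 0},
  {"travel": [-70, 540, 60], "turn": [0, 0, 73], "claw": 0},
  {"travel": [-70, 540, 60], "turn": [0, 0, 73], "claw": 0},
  {"travel": [-70, 540, 60], "turn": [0, 0, 73], "claw": 0},
  {"travel": [-70, 540, 60], "turn": [0, 0, 73], "claw": 0},
  {"travel": [-70, 540, 60], "turn": [0, 0, 73], "claw": 0},
  {"travel": [-70, 540, 60], "turn": [0, 0, 73], "claw": 0},
  {"travel": [-70, 540, 60], "turn": [0, 0, 73], "claw": 0},
  {"travel": [-70, 540, 60], "turn": [0, 0, 73], "claw": 0},
])

```text
t: 8.92
position: [0.4306, 0.1634, 0.3175]
ee_rot: [0.705, 0.709, -0.001, -0.001]
wrist_force: [1.0, -0.2, 0.5]
grip_width: 0.0854
grasp_force: 0.0
```

Request:
apply_moves([
  {"travel": [0, 25, 0], "turn": [0, 0, 0], "claw": 0},
  {"travel": [0, 50, 0], "turn": [0, 0, 0], "claw": 0},
  {"travel": [0, 50, 0], "turn": [0, 0, 0], "claw": 0},
  {"travel": [0, 50, 0], "turn": [0, 0, 0], "claw": 0},
])

```text
t: 9.25
position: [0.4312, 0.2124, 0.3172]
ee_rot: [0.705, 0.71, -0.002, -0.0]
wrist_force: [-0.7, -0.6, -0.2]
grip_width: 0.0858
grasp_force: 0.0
```

```bash
python3 - <<'E'
from h import *
np.set_printoptions(precision=4,suppress=True)
w=cams.grab_frame('wrist'); s=monitor.state(); save(w,'w6.png'); print(s['t'],s['position'],s['ee_rot'])
np.savez('w6.npz',**{k:w[k] for k in ('frame','origin','attitude','camera_matrix')})
h=cv2.cvtColor(w['frame'],cv2.COLOR_RGB2HSV).astype(int); c0=px(w,[.4296,.2205,.172]).astype(int); print(c0)
m=np.zeros(h.shape[:2],bool); m[c0[1]-40:c0[1]+40,c0[0]-40:c0[0]+40]=1
rd=m&(h[...,0]<=6)&(h[...,1]>170)&(h[...,2]>90); y,x=np.nonzero(rd); print(len(x),atz(w,(x.mean(),y.mean()),.174))
E
```

```text
9.3 [0.4314 0.2115 0.3174] [ 0.705   0.7092 -0.0015 -0.0003]
[314 193]
208 [0.4296 0.2208 0.174 ]
```

View pics/w6.png

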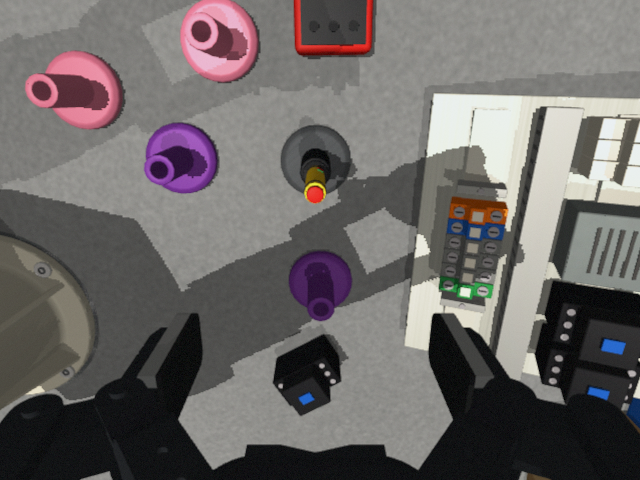

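The wrist view shows the tester cap at (315,193), in the black holder, directly below the gripper; the orange robot-side screw is at (459,213). I'm going down to grip the handle.

Request:
apply_moves([
  {"travel": [-2, 9, -20], "turn": [0, 0, 0], "claw": 0},
  {"travel": [-2, 9, -55], "turn": [0, 0, 0], "claw": 0},
  {"travel": [-2, 9, -90], "turn": [0, 0, 0], "claw": 0},
  {"travel": [-2, 9, -125], "turn": [0, 0, 0], "claw": 0},
  {"travel": [-2, 9, -160], "turn": [0, 0, 0], "claw": 0},
  {"travel": [-2, 9, -190], "turn": [0, 0, 0], "claw": 0},
  {"travel": [-2, 9, -212], "turn": [0, 0, 0], "claw": 0},
  {"travel": [-2, 9, -225], "turn": [0, 0, 0], "claw": 0},
  {"travel": [-2, 9, -229], "turn": [0, 0, 0], "claw": 0},
  {"travel": [-2, 9, -229], "turn": [0, 0, 0], "claw": 0},
])

```text
t: 10.13
position: [0.4294, 0.2193, 0.0888]
ee_rot: [0.706, 0.708, -0.002, -0.0]
wrist_force: [-0.4, 0.9, 0.7]
grip_width: 0.0856
grasp_force: 0.0
```

Request:
apply_moves([
  {"travel": [0, 0, 0], "turn": [0, 0, 0], "claw": 0.5},
  {"travel": [0, 0, 0], "turn": [0, 0, 0], "claw": 0.7},
  {"travel": [0, 0, 0], "turn": [0, 0, 0], "claw": 1},
  {"travel": [0, 0, 0], "turn": [0, 0, 0], "claw": 1},
  {"travel": [0, 0, 0], "turn": [0, 0, 0], "claw": 1},
  {"travel": [0, 0, 0], "turn": [0, 0, 0], "claw": 1},
], force=60)

```text
t: 10.63
position: [0.4305, 0.2211, 0.0906]
ee_rot: [0.705, 0.709, 0.0, 0.0]
wrist_force: [-1.8, -0.4, 6.6]
grip_width: 0.017
grasp_force: 58.2
```

Request:
apply_moves([
  {"travel": [0, 0, 10], "turn": [0, 0, 0], "claw": 1},
  {"travel": [0, 0, 30], "turn": [0, 0, 0], "claw": 1},
  {"travel": [0, 0, 55], "turn": [0, 0, 0], "claw": 1},
  {"travel": [0, 0, 80], "turn": [0, 0, 0], "claw": 1},
  {"travel": [0, 0, 105], "turn": [0, 0, 0], "claw": 1},
  {"travel": [0, 0, 125], "turn": [0, 0, 0], "claw": 1},
  {"travel": [0, 0, 130], "turn": [0, 0, 0], "claw": 1},
  {"travel": [0, 0, 130], "turn": [0, 0, 0], "claw": 1},
  {"travel": [0, 0, 130], "turn": [0, 0, 0], "claw": 1},
  {"travel": [0, 0, 130], "turn": [0, 0, 0], "claw": 1},
])

```text
t: 11.47
position: [0.4294, 0.2205, 0.2187]
ee_rot: [0.705, 0.709, -0.001, -0.0]
wrist_force: [0.6, 0.1, -1.1]
grip_width: 0.0166
grasp_force: 58.9
```

```bash
python3 - <<'E'
from h import *
np.set_printoptions(precision=4,suppress=True)
w=cams.grab_frame('wrist'); q=cams.grab_frame('scene'); s=monitor.state(); print(s)
for p,n in ((w,'w7'),(q,'s7')):
    np.savez(n+'.npz',**{k:p[k] for k in ('frame','origin','attitude','camera_matrix')}); save(p,n+'.png')
    ms=cams.masks_of('tester',p); print(n,[(round(m['p'],2),m['rect']) for m in ms])
    t=s['position']; print('pred tip',px(p,t-[0,0,.0726]),'tcp',px(p,t))
    h=cv2.cvtColor(p['frame'],cv2.COLOR_RGB2HSV).astype(int); 
    yl=(h[...,0]>=18)&(h[...,0]<=32)&(h[...,1]>150)&(h[...,2]>60); y,x=np.nonzero(yl); print('yellow',len(x), [ (yy,x[y==yy].min(),x[y==yy].max()) for yy in np.unique(y)][:60])
E
```

```text
{'t': 11.5667, 'joint_positions': array([ 0.4713,  0.1143,  1.9092, -0.    ,  1.1205,  0.4666]), 'dq': array([-0.0005,  0.0005, -0.0053,  0.0009,  0.0009, -0.0003]), 'joint_torque': array([  0.0061, -42.8903, -33.8858,  -0.0001,   0.0063,  -0.0001]), 'position': array([0.4295, 0.2205, 0.2187]), 'ee_rot': array([ 0.7055,  0.7087, -0.0011, -0.0004]), 'wrist_force': array([-0.9162,  0.0036, -0.7001]), 'ft_torque': array([-0.0322,  0.0087, -0.0231]), 'grasp_force': 58.89048635959625, 'grip_width': 0.016967985125979194}
w7 [(0.78, [283.6, 231.2, 62.1, 212.7])]
pred tip [316.7385 233.0334] tcp [317.0482 283.8622]
yellow 5194 [(np.int64(233), np.int64(315), np.int64(316)), (np.int64(234), np.int64(313), np.int64(317)), (np.int64(235), np.int64(313), np.int64(318)), (np.int64(265), np.int64(314), np.int64(317)), (np.int64(266), np.int64(309), np.int64(320)), (np.int64(267), np.int64(306), np.int64(324)), (np.int64(268), np.int64(305), np.int64(325)), (np.int64(269), np.int64(304), np.int64(326)), (np.int64(270), np.int64(303), np.int64(327)), (np.int64(271), np.int64(302), np.int64(328)), (n
[... 4502 characters left out ...]
t64(351)), (np.int64(45), np.int64(332), np.int64(351)), (np.int64(46), np.int64(335), np.int64(350)), (np.int64(47), np.int64(343), np.int64(350)), (np.int64(48), np.int64(348), np.int64(348)), (np.int64(59), np.int64(481), np.int64(483)), (np.int64(60), np.int64(481), np.int64(489)), (np.int64(61), np.int64(481), np.int64(496)), (np.int64(62), np.int64(482), np.int64(502)), (np.int64(63), np.int64(482), np.int64(509)), (np.int64(64), np.int64(482), np.int64(515)), (np.int64(65), np.int64(482), np.int64(522)), (np.int64(66), np.int64(483), np.int64(526)), (np.int64(67), np.int64(309), np.int64(533)), (np.int64(68), np.int64(483), np.int64(541)), (np.int64(69), np.int64(483), np.int64(547))]
```

The pen is held straight: its tip projects at (316,232), exactly where I predicted, so the tip lies 72.6 mm beyond the TCP on the tool axis. Next I tilt 20° and hover about 40 mm off the screw.

Request:
apply_moves([
  {"travel": [15, -5, 0], "turn": [0, -3, 0], "claw": 1},
  {"travel": [40, -13, 0], "turn": [0, -8, 0], "claw": 1},
  {"travel": [65, -22, 0], "turn": [0, -13, 0], "claw": 1},
  {"travel": [90, -32, -10], "turn": [-0.5, -18, 0], "claw": 1},
  {"travel": [105, -39, -20], "turn": [-0.5, -20, 0], "claw": 1},
  {"travel": [112, -39, -28], "turn": [-0.5, -20, 0], "claw": 1},
  {"travel": [112, -39, -30], "turn": [-0.5, -20, 0], "claw": 1},
  {"travel": [112, -39, -30], "turn": [-0.5, -20, 0], "claw": 1},
  {"travel": [112, -39, -30], "turn": [-0.5, -20, 0], "claw": 1},
  {"travel": [112, -39, -30], "turn": [-0.5, -20, 0], "claw": 1},
])

```text
t: 12.5
position: [0.5424, 0.1824, 0.1905]
ee_rot: [0.695, 0.698, 0.12, 0.126]
wrist_force: [-0.8, 0.5, -0.2]
grip_width: 0.0165
grasp_force: 58.9
```

```bash
python3 - <<'E'
from h import *
np.set_printoptions(precision=4,suppress=True)
w=cams.grab_frame('wrist'); s=monitor.state(); print(s['t'],s['position'],s['ee_rot'],s['wrist_force'])
T=Rm(s['ee_rot']); print('tool z',T[:,2]); tip=s['position']+.0726*T[:,2]
np.savez('w8.npz',**{k:w[k] for k in ('frame','origin','attitude','camera_matrix')})
print('tip',tip,px(w,tip),'screw',px(w,[.5802,.1806,.083]),'far',px(w,[.6144,.1795,.0953]),'aim',px(w,tip+.04*T[:,2]))
for t in ('screw','orange_terminal'): print(t,[(round(m['p'],2),m['rect']) for m in cams.masks_of(t,w)])
c=px(w,[.5802,.1806,.083]).astype(int); y0=max(c[1]-100,0); x0=c[0]-110; print('crop',x0,y0)
cr=w['frame'][y0:y0+180,x0:x0+240]; save({'frame':cv2.resize(cr,(800,600),interpolation=cv2.INTER_CUBIC)},'w8.png')
E
```

```text
12.55 [0.5424 0.1823 0.1906] [0.6947 0.698  0.1196 0.1261] [ 0.3226 -0.0157 -0.6959]
tool z [ 0.3422 -0.0082 -0.9396]
tip [0.5673 0.1817 0.1223] [316.63   232.9445] screw [314.6672 215.5787] far [363.7986 217.1601] aim [316.4484 215.0759]
screw [(0.8, [304.3, 195.3, 73.2, 36.4])]
orange_terminal [(0.78, [302.7, 190.5, 74.7, 37.1])]
crop 204 115
```

View pics/w8.png

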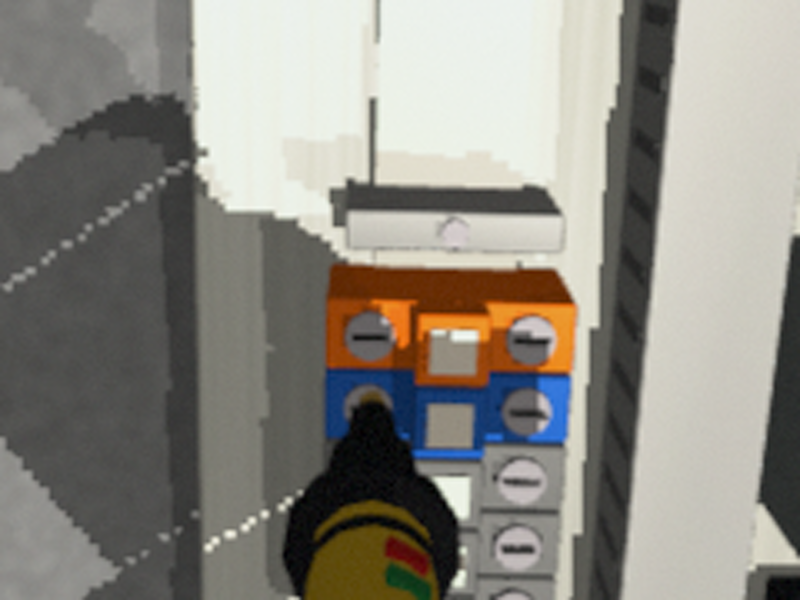

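The orange robot-side screw is at crop (370,336), i.e. pixel (315,216), within 0.5 px of prediction. The tip, at crop (372,395), aims at it within about 0.5 mm. Next I close in along the axis.

Request:
apply_moves([
  {"travel": [2.5, 0, -9], "turn": [0, 0, 0], "claw": 1},
  {"travel": [5.5, 0, -18], "turn": [0, 0, 0], "claw": 1},
  {"travel": [9, 0, -27], "turn": [0, 0, 0], "claw": 1},
  {"travel": [11.5, -0.3, -33], "turn": [0, 0, 0], "claw": 1},
  {"travel": [12.2, -0.3, -35.2], "turn": [0, 0, 0], "claw": 1},
  {"travel": [12.2, -0.3, -35.2], "turn": [0, 0, 0], "claw": 1},
  {"travel": [12.2, -0.3, -35.2], "turn": [0, 0, 0], "claw": 1},
  {"travel": [12.2, -0.3, -35.2], "turn": [0, 0, 0], "claw": 1},
])

```text
t: 13.32
position: [0.5546, 0.1817, 0.155]
ee_rot: [0.695, 0.698, 0.12, 0.126]
wrist_force: [0.2, 0.0, 0.1]
grip_width: 0.0169
grasp_force: 58.9
```

```bash
cat > chk.py <<'E'
from h import *
np.set_printoptions(precision=4,suppress=True)
F=[]
for i in range(4):
    w=cams.grab_frame('wrist'); s=monitor.state(); F.append(s['wrist_force'])
T=Rm(s['ee_rot']); n=-T[:,2]; F=np.array(F); tip=s['position']-.0726*n; d=tip-[.5802,.1806,.083]
print(s['t'],s['position'],'tool z',T[:,2],'F.n',F@n,F.mean(0),'d along n',d@n,'lateral',d-(d@n)*n,s['grasp_force'])
np.savez('w9.npz',**{k:w[k] for k in ('frame','origin','attitude','camera_matrix')})
h=cv2.cvtColor(w['frame'],cv2.COLOR_RGB2HSV)[190:260,290:345]; print(px(w,tip),px(w,[.5802,.1806,.083])); save({'frame':w['frame'][180:270,270:390]},'w9.png')
E
python3 chk.py
```

```text
13.5167 [0.5546 0.1817 0.1552] tool z [ 0.3426 -0.0083 -0.9395] F.n [-0.1681 -0.338  -0.311  -0.0484] [-0.011   0.5343 -0.2391] d along n 0.004026773699699293 lateral [0.0007 0.0005 0.0002] 58.898388147354126
[316.4964 232.9064] [315.3747 231.5274]
```

Request:
apply_moves([
  {"travel": [0.5, 0, -2], "turn": [0, 0, 0], "claw": 1},
  {"travel": [1, -0.3, -4], "turn": [0, 0, 0], "claw": 1},
  {"travel": [1.6, -0.3, -5.6], "turn": [0, 0, 0], "claw": 1},
  {"travel": [1.6, -0.3, -5.6], "turn": [0, 0, 0], "claw": 1},
  {"travel": [1.6, -0.3, -5.6], "turn": [0, 0, 0], "claw": 1},
])

```text
t: 13.93
position: [0.5562, 0.1813, 0.1492]
ee_rot: [0.695, 0.698, 0.119, 0.126]
wrist_force: [0.1, 0.4, 0.7]
grip_width: 0.0161
grasp_force: 58.9
```

```bash
python3 chk.py
```

```text
14.1333 [0.5562 0.1813 0.1494] tool z [ 0.3423 -0.0085 -0.9396] F.n [0.8826 1.1821 0.7931 0.298 ] [0.096  0.102  0.8738] d along n -0.002025964634644495 lateral [0.0001 0.0001 0.0001] 58.915826082229614
[316.6108 232.8903] [316.3781 234.1567]
```

Request:
apply_moves([
  {"travel": [0.3, 0, -1], "turn": [0, 0, 0], "claw": 1},
  {"travel": [0.7, 0, -2], "turn": [0, 0, 0], "claw": 1},
  {"travel": [1.0, 0, -2.8], "turn": [0, 0, 0], "claw": 1},
  {"travel": [1.0, 0, -2.8], "turn": [0, 0, 0], "claw": 1},
  {"travel": [1.0, 0, -2.8], "turn": [0, 0, 0], "claw": 1},
  {"travel": [1.0, 0, -2.8], "turn": [0, 0, 0], "claw": 1},
])

```text
t: 14.63
position: [0.5572, 0.1814, 0.1465]
ee_rot: [0.695, 0.698, 0.12, 0.126]
wrist_force: [0.6, -0.9, 2.0]
grip_width: 0.0167
grasp_force: 59.0
```

```bash
sed -i 's/range(4)/range(10)/' chk.py; python3 chk.py
```

```text
15.1333 [0.5571 0.1813 0.1465] tool z [ 0.3421 -0.0085 -0.9396] F.n [2.6425 3.4403 1.9071 1.6669 1.6823 2.5066 2.0958 2.6711 2.4249 2.7015] [-0.2128  0.0608  2.4484] d along n -0.005058036979102775 lateral [0.     0.0002 0.    ] 59.04150187969208
[316.5395 232.8638] [316.4891 235.7589]
```

Request:
apply_moves([
  {"travel": [0.3, 0, -0.7], "turn": [0, 0, 0], "claw": 1},
  {"travel": [0.3, 0, -0.7], "turn": [0, 0, 0], "claw": 1},
  {"travel": [0.3, 0, -0.7], "turn": [0, 0, 0], "claw": 1},
  {"travel": [0.3, 0, -0.7], "turn": [0, 0, 0], "claw": 1},
  {"travel": [0.3, 0, -0.7], "turn": [0, 0, 0], "claw": 1},
  {"travel": [0.3, 0, -0.7], "turn": [0, 0, 0], "claw": 1},
])

```text
t: 15.63
position: [0.5574, 0.1813, 0.1457]
ee_rot: [0.695, 0.698, 0.119, 0.126]
wrist_force: [-0.9, 0.1, 3.2]
grip_width: 0.0164
grasp_force: 59.0
```

```bash
python3 chk.py; python3 -c "
from plant import r; print(r.finish_job())"
```

```text
16.1333 [0.5574 0.1813 0.1457] tool z [ 0.342  -0.0086 -0.9396] F.n [2.7846 2.5683 2.3314 2.5077 2.3153 3.227  3.5675 2.8638 2.5166 2.6887] [-0.0301 -0.1667  2.9034] d along n -0.0058582784846014655 lateral [0.     0.0001 0.    ] 59.04644787311554
[316.5328 232.8835] [316.5235 236.1552]
the job is handed in; nothing more can be done
None
```

I turned the knob's pointer to the green tab and handed the job in at about 16 s, with the tester held square on the orange block's robot-side screw at about 3 N (spring tip roughly half in); no verdict came back.

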